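Weigh a basket of limes on the spring hand scale

TASK

Weigh the basket of limes: take the spring scale out of its holder by the casing, pass its hook under the basket's wire handle and lift smoothly until the whole basket hangs level and just clear of the table, about a finger's width (never more than 2.5 cm), and keep it hanging still there for two seconds. Then lower it gently back where it stood, unhook it, and put the scale back down in its holder, fully seated and let go. Touch the basket with the scale only, do not knock or press on it, and leave the fruit and bowl around alone.

Things in the scene. Friction and masses are not known exactly. Their poses are not given: they have to be found in the camera images.
- scale: spring hand scale: plain grey upright casing, 44 mm (its x) by 30 mm (its y) by 110 mm tall, flat sides, 160 g; origin at the centre of the casing's underside, z up. A steel J hook of 6 mm bar hangs below it on a spring, on the casing's axis, in its x-z plane, mouth open to the casing's +x. Starts seated upright in the holder.
- hook (a joint): extension of the scale's spring in m: 0 with the hook fully up, grows as the hook is pulled down out of the casing, stop at 0.09; stiffness 110 N/m, lightly damped; the hook's own 30 g pulls it out about 2.7 mm
- hook_seat (a point): inner bottom of the J hook, where a load hangs: on the casing's axis, 57 mm below its underside plus the spring's extension. From this point: hook's lowest point 6 mm down; tip 14 mm to +x, its top 13 mm up; back bar 14 mm to -x, straight from 11 to 31 mm up, then slanting to the axis at 43 mm up
- holder: steel holder fixed to the table: base 120 x 100 x 10 mm, two uprights, and a sleeve 49 mm (its x) by 35 mm (its y) inside, 85 to 120 mm above the table, flared mouth up to 131 mm. The casing stands in it on ledges 85 mm up, the hook hanging in a 16 mm wide slot along x. Origin: base's underside centre; a seated scale is 85 mm above it, its +x along the holder's +x
- basket: black plastic basket of limes, one rigid piece, 150 mm (its x) by 110 mm (its y), sides 50 mm high, limes to 56 mm; origin at the underside's centre. Unknown mass, 0.25 to 0.85 kg. A rigid steel wire handle, 8 mm bar, arches over the middle in its y-z plane: upright at both long sides to 85 mm, then up to a peak in the centre
- handle_top (a point): centre of the wire handle's bar at its peak, 115 mm above the basket's underside, over its centre; the bar runs along the basket's y there and falls 9 mm over the 30 mm to either side
- plantains: bystander: small yellow hand of plantains lying on the table, about 145 x 120 x 61 mm; leave alone
- melon: bystander: a small round orange-yellow melon, 82 mm across and 73 mm high; leave alone
- bowl: bystander: white bowl, 120 mm across, 50 mm high; leave alone
Not all that is in view belongs to the job. Leave any pink or turquoise look-alike of the basket alone.

How it is judged (in metres and radians):
On the way, in this order (a step that is already met when the one before it is completed fails the run):
1. the whole basket hangs on the scale's hook, level (within 0.08 rad) and clear of the table (8 mm or more under its centre), still, for a second (height (world z) of basket above 0.008 m and contact force between basket and scale above 1.5 N and linear speed of basket below 0.03 m/s and angle between basket's own z axis and vertical below 0.08 rad and distance between hook_seat and handle_top below 0.02 m), for 1 s.
2. the basket stands on the table again, within 6 cm of where it stood, and the hook no longer bears on it (height (world z) of basket below 0.003 m and angle between basket's own z axis and vertical below 0.05 rad and distance of basket from where it was at the start of the episode below 0.06 m and contact force between basket and scale below 0.1 N and distance between hook_seat and handle_top above 0.03 m), for 0.2 s.
At the end, for the whole second after the job is handed in: The scale stands seated in its holder (its underside within 4 mm of the ledges, within 5 mm of the sleeve's centre, upright within 0.1 rad), released and at rest; the basket stands upright and at rest on the table within 6 cm of where it stood (x of scale in the frame of holder between -0.005 and 0.005 m and y of scale in the frame of holder between -0.005 and 0.005 m and z of scale in the frame of holder between 0.08 and 0.089 m and angle between scale's own z axis and vertical below 0.1 rad and linear speed of each of scale, basket below 0.02 m/s and height (world z) of basket below 0.003 m and angle between basket's own z axis and vertical below 0.05 rad and distance of basket from where it was at the start of the episode below 0.06 m); the robot touches nothing.
It fails at once if the basket is raised more than 2.5 cm above the table or tipped more than 0.3 rad (height (world z) of basket above 0.025 m or angle between basket's own z axis and vertical above 0.3 rad).
It fails at once if the scale is jerked, knocked or pressed against the basket (more than 14 N between them) (contact force between basket and scale above 14 N).
It fails at once if the basket is put down hard, knocked or pressed on (more than 25 N of contact force on it) (contact force between basket and anything else above 25 N).
It fails at once if the gripper or arm touches the basket (contact force between any of the fingers, the arm and basket above 0.5 N).
It fails at once if a bystander is moved more than 2 cm (distance of any of plantains, melon, bowl from where it was at the start of the episode above 0.02 m).
It also fails if it takes over 72 s, if anything falls off the work surface, if the arm or the gripper's body presses on something with over 40 N, if the wrist force passes 120 N, or if a joint passes its speed limit or range.

ROBOT

A 6-joint arm with a two-finger parallel gripper is mounted at the origin on the work surface. World frame = base frame: x ahead of the robot, y to its left, z up, the work surface at z = 0. Lengths are in mm, angles in rad, forces in N, time in s.
With the tool pointing down it reaches from about 275 to 750 mm from the base axis. Payload 10.2 kg.
Tool frame: the origin (TCP) lies between the finger pads; the fingertips stand 11 mm ahead of it and the grasp point (between the pads) lies 8 mm behind it (ctrl.nose_length is the distance from the TCP to the fingertips, in mm); x points along the fingers, y is the direction in which the jaws open and shut, and the axes are right-handed (so a half turn about x gives the same grasp; the last joint's range is limited). The gripper opens to 85 mm and grips with 20 to 120 N. Pads are 22 mm wide; open, the fingers measure 114 mm over their backs; the gripper's body (76 mm by 85 mm) begins 54 mm behind the grasp point. The pads swing forward as they close: fully open they stand 13 mm farther back than shut.
Start: joints at [-1.489, 0.313, 1.498, -0, 1.331, -0.223], TCP at [157.541, -500.811, 242.294] pointing down, gripper open.
Joint ranges: [-2.94, 2.94], [-0.97, 2.17], [0.19, 2.56], [-1.23, 4.37], [0.02, 3.11], [-2.88, 2.88]. Speed limits (rad/s): [2.39, 2.39, 3.01, 3.14, 3.14, 3.14].

INTERFACE

Orientations are given as a unit quaternion [w, x, y, z].
In Python, from rig import ctrl, capture, ticket gives the robot as it stands.
- The arm moves only by the tool step_arm, never from a script. Its argument "commands" is a list of rows, each a list of 2 entries, a list of its own where there are three numbers: the shift along the world's x, y, z normalised to -1 to 1, where 1 is 0.04 m, then the turn about the world's z normalised to -1 to 1, where 1 is 180 degrees. A call has 1 to 5 rows; each row shifts and turns the commanded pose from where the row before left it; what a row does not reach is not made up. A row lasts 1/10 s, in which the tool goes at most 50 mm and 8.59 degrees, less where a joint would pass 70% of its speed; a pose out of reach is approached as far as the arm can. A call with a number of a shift or a turn outside -1 to 1 is refused whole. A call with a gripper value outside its range is refused whole. "gripper" is the closure, from -1 (fully open) to 1 (shut), so that 0 is half open, set as the call begins (left out, the last holds). The fingers move at their own pace and stop on an object; "force" is the grip in N (left out, the last holds). Time passes only in rows, so rows that do not move let the fingers close. It gives the time, the measured TCP pose, the force and the opening at its end, in the units of the state.
- ctrl.sense(): the state, without advancing time (a new reading comes with each control period).
- capture(name): name is "scene" or "side" or "wrist"; returns a dict with "image" (420x560x3 uint8, blue, green, red), "fov_y" (degrees; the focal length in pixels is half the picture's height over the tangent of half this angle, whatever the lens; pixels are square), "cx", "cy" (the principal point, pixels), "origin" and "orientation" of the camera in the world. Camera axes: x right, y down, z forward; pixel columns grow to the right and rows downward; lengths in mm; the calibration is good to about 2 mm. A picture is of the moment at which its call begins. There is no depth.
- ticket.finish_job(): hands the job in, once; it reports no verdict.
The state is a dict: "time_s": time; "joints": joint angles; "dq": joint speeds; "tau": joint torques, N m; "eef_pos": TCP position; "ee_rot": TCP orientation; "force": force on the tool from outside, world axes, zero at the start; "wrist_torque": the same for the moment, N m; "grip_width": opening from 0.0 (shut) to 1.0 (fully open).
Only numpy, scipy, OpenCV 4.12 (cv2) and the standard library are available. Lean on these libraries where they do the work, as an engineer would, in place of code of your own. Each camera call takes 0.05 s, during which the arm holds its last target.

## Working session

There is one attempt and no reset: what is moved stays moved. The work goes in short steps, Python scripts to look and compute and a tool call to move; the robot and the scene stay as the last step left them, time stands still between calls to the robot, and variables do not carry over. Pictures are saved under pics/ and viewed, and the job is handed in when it is done.

Besides the shell and the picture viewer there is one more tool, called after "Call:" by a JSON object that holds its "method" and its "body". step_arm: Moves the arm, as the interface text tells. Its arguments: {"type":"object","properties":{"commands":{"type":"array","items":{"type":"array"}},"gripper":{"type":"number"},"force":{"type":"number"}},"required":["commands"]}

```bash
ls; mkdir -p pics
cat > h.py <<'E'
import numpy as np,cv2,json
from scipy.spatial.transform import Rotation as R
def snap(n,f):
    from rig import capture
    c=capture(n); cv2.imwrite(f'pics/{f}.png',c['image'])
    d={k:(v.tolist() if hasattr(v,'tolist') else v) for k,v in c.items() if k!='image'}
    json.dump(d,open(f'pics/{f}.json','w')); return c
def ld(f): return json.load(open(f'pics/{f}.json'))
def rot(c):
    q=c['orientation']; return R.from_quat([q[1],q[2],q[3],q[0]]).as_matrix()
def foc(c): return 210/np.tan(np.radians(c['fov_y'])/2)
def ray(f,u,v):
    c=ld(f);F=foc(c); d=rot(c)@np.array([(u-c['cx'])/F,(v-c['cy'])/F,1]); return np.array(c['origin']),d
def atz(f,u,v,z):
    o,d=ray(f,u,v); return o+d*(z-o[2])/d[2]
def proj(f,p):
    c=ld(f);F=foc(c); q=rot(c).T@(np.array(p)-c['origin']); return F*q[0]/q[2]+c['cx'],F*q[1]/q[2]+c['cy']
def tri(l):
    A=np.zeros((3,3));b=np.zeros(3)
    for f,u,v in l:
        o,d=ray(f,u,v);d/=np.linalg.norm(d);M=np.eye(3)-np.outer(d,d);A+=M;b+=M@o
    return np.linalg.solve(A,b)
def crop(f,u0,v0,u1,v1,s,g):
    im=cv2.imread(f'pics/{f}.png')[v0:v1,u0:u1]; cv2.imwrite(f'pics/{g}.png',cv2.resize(im,None,fx=s,fy=s,interpolation=cv2.INTER_CUBIC))
E
python3 - <<'E'
from h import *
from rig import ctrl
for n in('scene','side','wrist'):
    c=snap(n,n+'0'); print(n,c['origin'],c['orientation'],c['fov_y'],c['cx'],c['cy'])
print(ctrl.sense())
E
```

```text
pics
scene [1391.81844412  401.83303209 1363.64463276] [-0.14549315  0.4855205   0.8274295  -0.24178919] 48.257409624071144 275.4402922176227 208.07000697781388
side [  390.47364917 -1086.48651221  1125.46943577] [-0.4014893   0.90692832 -0.11953154  0.04471664] 48.59682224059198 283.65208130113007 211.10372676344943
wrist [ 219.70813803 -480.63420618  374.03950594] [ 0.10461962  0.79944    -0.58651499 -0.07714005] 70.39599010548528 282.22842851771526 210.88780274108944
{'time_s': 0.15, 'joints': array([-1.48938012e+00,  3.13296268e-01,  1.49823015e+00, -7.89201383e-06,
        1.33102663e+00, -2.23422861e-01]), 'dq': array([ 0.00055953, -0.00217834, -0.00205672,  0.0015774 , -0.00086408,
        0.00100266]), 'tau': array([ 9.43760060e-04, -4.12371719e+01, -2.59795135e+01, -2.24132978e-04,
        3.23323642e-03, -8.18888264e-07]), 'eef_pos': array([ 157.53344014, -500.61902843,  241.89164499]), 'ee_rot': array([ 0.10702182,  0.69893022,  0.10769959, -0.69888745]), 'force': array([-0.0533085 , -0.28618414,  0.59137976]), 'wrist_torque': array([-0.00271694, -0.02490945, -0.04672409]), 'grip_width': 0.9975300045589345}
```

View pics/scene0.png

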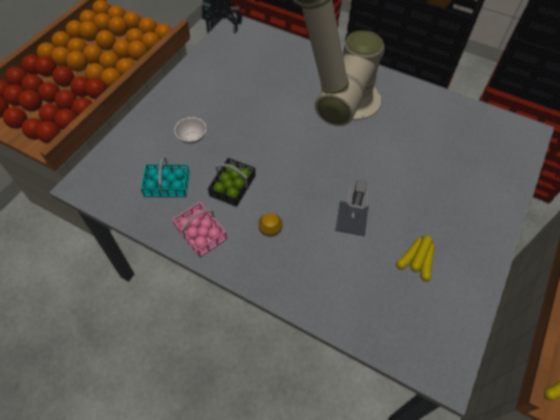

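View pics/side0.png

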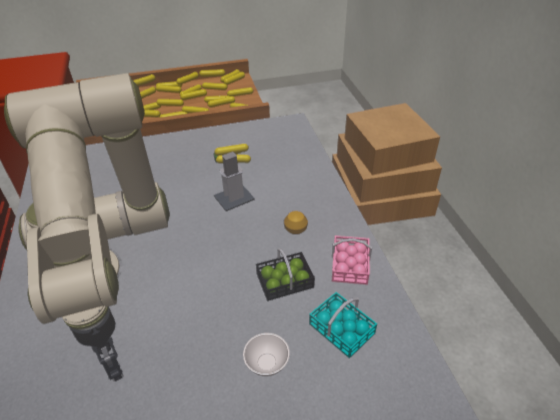

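View pics/wrist0.png

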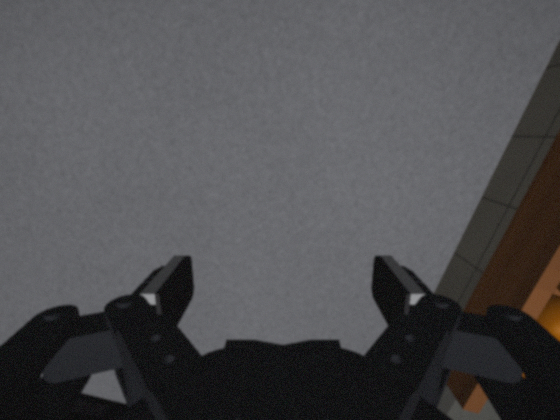

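The black basket with limes is at scene (232,182) and side (285,275). The look-alikes are turquoise at scene (165,180) and pink at (200,230). The holder and scale are at scene (353,210) and side (233,185). I'll enlarge these.

Run:
```python
from h import *
a=lambda f,u0,v0,u1,v1: cv2.resize(cv2.imread(f'pics/{f}.png')[v0:v1,u0:u1],(400,300),interpolation=cv2.INTER_CUBIC)
im=np.vstack([np.hstack([a('scene0',315,170,395,230+0)if 0 else a('scene0',312,175,392,235),a('scene0',190,150,270,210)]),np.hstack([a('side0',190,145,280,212) if 0 else a('side0',195,148,275,208),a('side0',245,245,325,305)])])
cv2.imwrite('pics/z0.png',im)
```

```text
(no output)
```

View pics/z0.png

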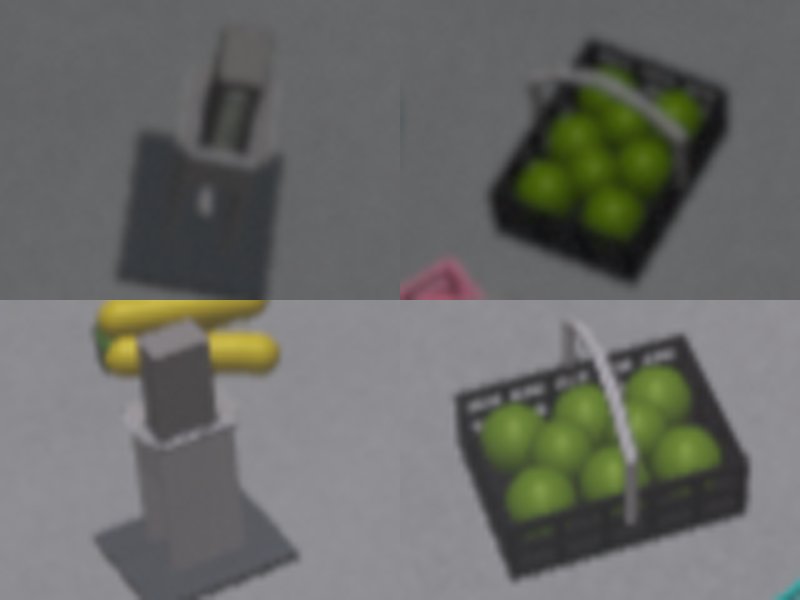

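Run:
```python
from h import *
S=lambda x,y:('scene0',312+x/5,175+y/5)
for x,y in[(138,132),(118,275),(268,298),(283,158)]: print('base',atz(*S(x,y),10).round(1))
# scale top centre both
S2=lambda x,y:('side0',195+x/5,148+(y-300)/5)
p=tri([S(245,40),S2(175,340)]);print('scale top',p)
B=lambda x,y:('scene0',190+(x-400)/5,150+y/5)
B2=lambda x,y:('side0',245+(x-400)/5,245+(y-300)/5)
for x,y in[(590,40),(728,95),(637,282),(493,195)]: print('bk scene rim',atz(*B(x,y),50 if y<190 else 0).round(1))
for x,y in[(457,395),(685,335),(748,460),(513,578)]: print('bk side rim',atz(*B2(x,y),50 if y<500 else 0).round(1))
print('ends',tri([B(537,78),B2(567,322)]),tri([B(683,135),B2(632,458)]))
```

```text
base [493.1 165.8  10. ]
base [603.9 202.4  10. ]
base [571.2 296.8  10. ]
base [463.7 262.1  10. ]
scale top [526.56303417 226.00652412 196.68672325]
bk scene rim [ 545.7 -254.1   50. ]
bk scene rim [ 540.  -143.1   50. ]
bk scene rim [ 679.  -136.3    0. ]
bk scene rim [ 666.3 -264.     0. ]
bk side rim [ 532.4 -150.6   50. ]
bk side rim [ 680.5 -140.    50. ]
bk side rim [ 688.3 -246.3   50. ]
bk side rim [ 540.8 -256.3    0. ]
ends [ 617.29166247 -212.42760692  139.25018368] [ 602.35892974 -179.01358128   23.1011386 ]
```

```bash
cat >> h.py <<'E'
def st():
    from rig import ctrl
    s=ctrl.sense(); q=s['ee_rot']; M=R.from_quat([q[1],q[2],q[3],q[0]]).as_matrix()
    print('t',round(s['time_s'],2),'pos',s['eef_pos'].round(2),'jawdir deg',round(np.degrees(np.arctan2(M[1,1],M[0,1])),2),'x',M[:,0].round(3),'F',s['force'].round(2),'grip',round(s['grip_width'],3),'j',s['joints'].round(2)); return s
E
python3 -c "
from h import *
st()
B=lambda x,y:('scene0',190+(x-400)/5,150+y/5)
B2=lambda x,y:('side0',245+(x-400)/5,245+(y-300)/5)
print(tri([B(537,78),B2(632,458)]),tri([B(683,135),B2(567,322)]))
"
```

```text
t 0.15 pos [ 157.53 -500.62  241.89] jawdir deg -72.53 x [-0.     0.001 -1.   ] F [-0.05 -0.29  0.59] grip 0.998 j [-1.49  0.31  1.5  -0.    1.33 -0.22]
[ 614.33679506 -252.09417109   82.91153137] [ 605.37516046 -138.99113598   82.34196924]
```

Call:
{"method": "step_arm", "body": {"commands": [[[0.43,0.98,0.2],0],[[0.43,0.98,0.2],0],[[0.43,0.98,0.2],0],[[0.43,0.98,0.2],0],[[0.43,0.98,0.2],0]]}}

```text
time_s: 0.65
eef_pos: [243.8, -303.1, 282.4]
ee_rot: [0.107, 0.699, 0.107, -0.699]
force: [0.2, -0.1, 0.0]
grip_width: 1.002
```

Call:
{"method": "step_arm", "body": {"commands": [[[0.43,0.98,0.2],0],[[0.43,0.98,0.2],0],[[0.43,0.98,0.2],0],[[0.43,0.98,0.2],0],[[0.43,0.98,0.2],0]]}}

```text
time_s: 1.15
eef_pos: [329.7, -107.1, 322.7]
ee_rot: [0.107, 0.699, 0.107, -0.699]
force: [1.3, -0.7, 0.6]
grip_width: 0.998
```

Call:
{"method": "step_arm", "body": {"commands": [[[0.43,0.98,0.1],0],[[0.43,0.98,0.1],0],[[0.43,0.98,0.1],0],[[0.43,0.98,0.1],0],[[0.43,0.98,0],0]]}}

```text
time_s: 1.65
eef_pos: [416.0, 89.1, 338.7]
ee_rot: [0.108, 0.699, 0.107, -0.699]
force: [1.2, -1.0, 0.1]
grip_width: 0.995
```

Call:
{"method": "step_arm", "body": {"commands": [[[0.43,0.98,0],0],[[0.43,0.8,0],0],[[0.43,0.7,0],0],[[0,0,0],0]]}}

```text
time_s: 2.05
eef_pos: [467.9, 188.8, 337.2]
ee_rot: [-0.108, -0.698, -0.109, 0.699]
force: [0.3, -0.2, 0.1]
grip_width: 1.0
```

```bash
python3 -c "
from h import *
st()
for n in ('scene','side','wrist'): snap(n,n+'1')
c=ld('wrist1');print(c['origin'],rot(c).round(2))
a=lambda f,u0,v0,u1,v1: cv2.resize(cv2.imread(f'pics/{f}.png')[v0:v1,u0:u1],(400,300),interpolation=cv2.INTER_CUBIC)
cv2.imwrite('pics/z1.png',np.vstack([np.hstack([cv2.resize(a('scene1',0,0,560,420),(400,300)),a('scene1',312,175,392,235)]),np.hstack([a('side1',0,0,560,420),a('side1',195,148,275,208)])]))
"
```

```text
t 2.05 pos [467.87 188.84 337.17] jawdir deg -72.36 x [-0.002  0.    -1.   ] F [ 0.26 -0.22  0.15] grip 1.0 j [0.15 0.22 1.38 0.   1.55 1.41]
[529.287725344228, 206.73159668489984, 469.9058344527208] [[ 0.3  -0.92 -0.25]
 [-0.95 -0.29 -0.08]
 [ 0.    0.26 -0.97]]
```

View pics/z1.png

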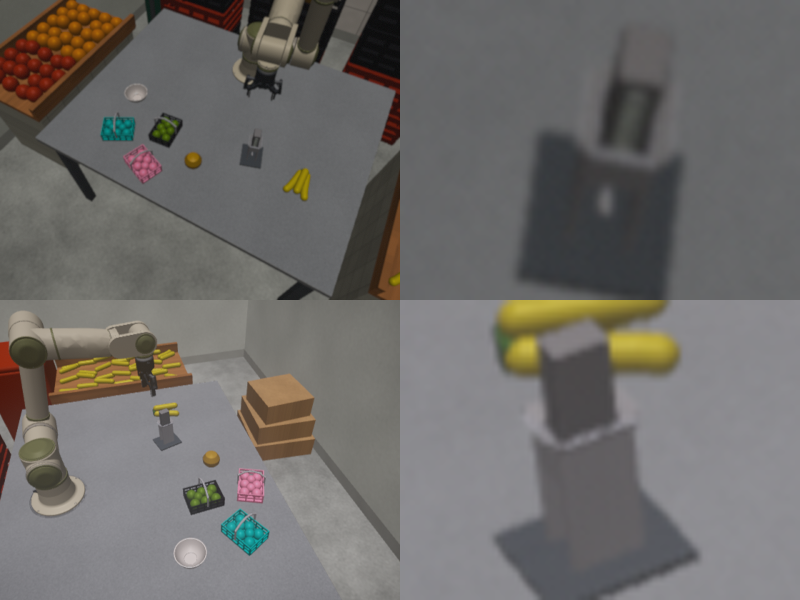

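View pics/wrist1.png

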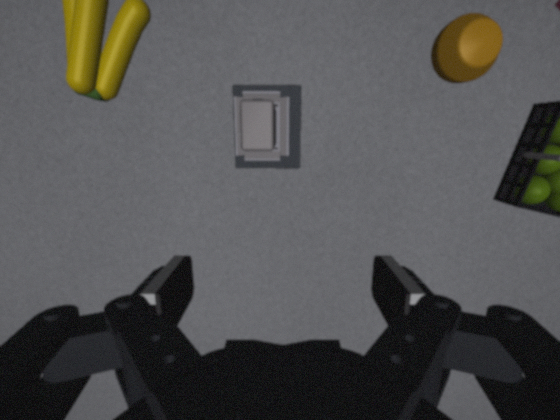

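```bash
python3 -c "
from h import *
crop('wrist1',215,70,315,180,5.4,'z2')
"
```

```text
(no output)
```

View pics/z2.png

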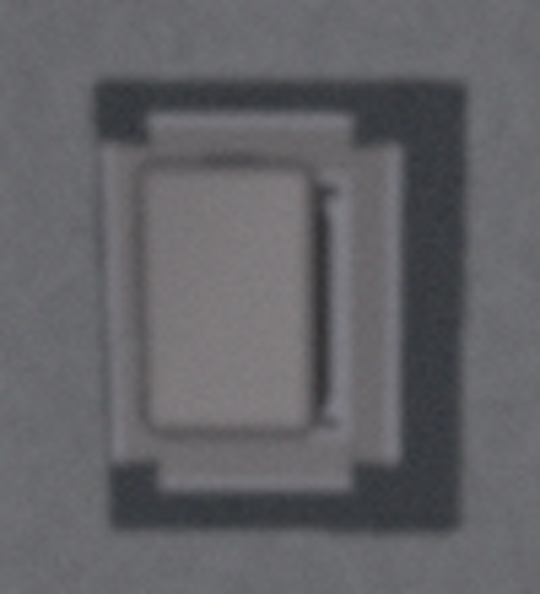

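```bash
python3 -c "
from h import *
W=lambda x,y,z:atz('wrist1',215+x/5.4,70+y/5.4,z)
def g(n,L,z):
    P=np.array([W(x,y,z)[:2] for x,y in L]);c=P.mean(0)
    e=(P[0]-P[3]+P[1]-P[2])/2
    f=(P[0]-P[1]+P[3]-P[2])/2
    print(n,c.round(1),'len',np.linalg.norm(e).round(1),np.linalg.norm(f).round(1),'yaw',np.degrees(np.arctan2(e[1],e[0])).round(2),np.degrees(np.arctan2(f[1],f[0])).round(2))
g('casing top',[(143,162),(310,164),(315,434),(150,434)],195)
g('base',[(98,82),(466,82),(458,527),(112,527)],10)
g('flare x',[(150,113),(353,115),(353,490),(158,490)],131)
g('flare y',[(103,143),(402,145),(400,462),(112,462)],131)
S=lambda x,y:('scene0',312+x/5,175+y/5)
S2=lambda x,y:('side0',195+x/5,148+(y-300)/5)
"
```

```text
casing top [527.  228.9] len 42.8 27.3 yaw 17.6 107.2
base [527.1 228.8] len 118.0 98.3 yaw 17.19 107.52
flare x [526.7 229. ] len 73.4 40.3 yaw 17.14 107.26
flare y [526.9 228.9] len 62.1 59.5 yaw 17.17 107.34
```

Call:
{"method": "step_arm", "body": {"commands": [[[0.74,0.5,-0.5],0],[[0.74,0.5,-0.5],0],[[0,0,-0.5],0],[[0,0,0],0],[[0,0,0],0]], "gripper": -1, "force": 60}}

```text
time_s: 2.7
eef_pos: [526.2, 225.5, 279.4]
ee_rot: [0.107, 0.699, 0.107, -0.699]
force: [0.2, -0.2, 0.1]
grip_width: 1.004
```

```bash
python3 -c "
from h import *
st()"
```

```text
t 2.7 pos [526.19 225.53 279.41] jawdir deg -72.6 x [ 0.001  0.    -1.   ] F [ 0.2  -0.22  0.13] grip 1.004 j [ 0.2   0.4   1.28 -0.    1.46  1.47]
```

Call:
{"method": "step_arm", "body": {"commands": [[[0.02,0.085,-0.4],-0.001],[[0,0,-0.6],0],[[0,0,-0.6],0],[[0,0,-0.6],0],[[0,0,0],0]]}}

```text
time_s: 3.2
eef_pos: [526.2, 229.0, 189.6]
ee_rot: [-0.106, -0.698, -0.106, 0.7]
force: [-0.5, -0.2, 0.1]
grip_width: 0.998
```

Call:
{"method": "step_arm", "body": {"commands": [[[0,0,-0.4],0],[[0,0,-0.4],0],[[0,0,-0.2],0],[[0,0,0],0],[[0,0,0],0]]}}

```text
time_s: 3.7
eef_pos: [527.7, 229.8, 151.9]
ee_rot: [0.106, 0.7, 0.106, -0.698]
force: [0.1, -0.3, -0.3]
grip_width: 0.997
```

```bash
python3 -c "
from h import *
st(); snap('wrist','wrist2');crop('side0',0,0,10,10,1,'q')"
```

```text
t 3.7 pos [527.7  229.78 151.86] jawdir deg -72.72 x [ 0.002  0.    -1.   ] F [ 0.08 -0.34 -0.31] grip 0.997 j [ 0.21  0.5   1.46 -0.    1.17  1.48]
```

View pics/wrist2.png

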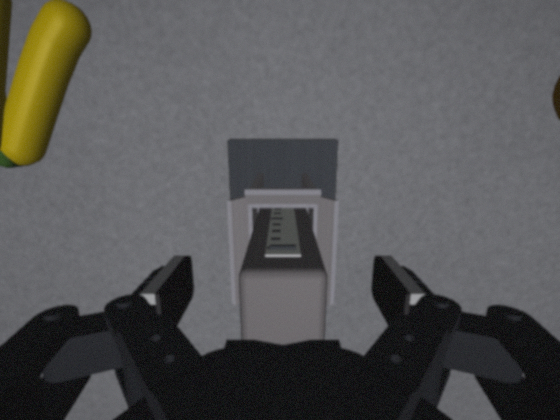

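The casing top, at about (285,300), is centred between the open jaws and aligned with them. Closing.

Call:
{"method": "step_arm", "body": {"commands": [[[0,0,0],0],[[0,0,0],0],[[0,0,0],0],[[0,0,0],0],[[0,0,0],0]], "gripper": 1, "force": 60}}

```text
time_s: 4.25
eef_pos: [527.3, 229.7, 150.5]
ee_rot: [0.106, 0.699, 0.106, -0.699]
force: [-0.3, -1.1, 2.7]
grip_width: 0.345
```

Call:
{"method": "step_arm", "body": {"commands": [[[0,0,0],0],[[0,0,0],0],[[0,0,0],0]]}}

```text
time_s: 4.55
eef_pos: [527.3, 229.7, 150.5]
ee_rot: [0.106, 0.699, 0.106, -0.699]
force: [0.2, -2.9, 3.1]
grip_width: 0.345
```

```bash
python3 -c "
from h import *
st();import time
st()"
```

```text
t 4.55 pos [527.29 229.74 150.54] jawdir deg -72.72 x [ 0. -0. -1.] F [ 0.21 -2.92  3.07] grip 0.345 j [ 0.21  0.5   1.47 -0.    1.17  1.48]
t 4.55 pos [527.29 229.74 150.54] jawdir deg -72.72 x [ 0. -0. -1.] F [ 0.21 -2.92  3.07] grip 0.345 j [ 0.21  0.5   1.47 -0.    1.17  1.48]
```

Call:
{"method": "step_arm", "body": {"commands": [[[0,0,0.1],0],[[0,0,0.2],0],[[0,0,0.3],0],[[0,0,0.4],0],[[0,0,0.4],0]]}}

```text
time_s: 5.05
eef_pos: [527.1, 229.8, 207.7]
ee_rot: [0.106, 0.699, 0.106, -0.699]
force: [-0.2, -0.6, -1.8]
grip_width: 0.346
```

Call:
{"method": "step_arm", "body": {"commands": [[[0,0,0.5],0],[[0,0,0.5],0],[[0,0,0.5],0],[[0,0,0.5],0],[[0,0,0.5],0]]}}

```text
time_s: 5.55
eef_pos: [526.9, 229.8, 308.1]
ee_rot: [0.106, 0.699, 0.106, -0.699]
force: [-0.1, -0.7, -2.1]
grip_width: 0.346
```

Call:
{"method": "step_arm", "body": {"commands": [[[0,0,0.4],0],[[0,0,0.2],0],[[0,0,0],0],[[0,0,0],0],[[0,0,0],0]]}}

```text
time_s: 6.05
eef_pos: [526.9, 229.7, 329.4]
ee_rot: [-0.106, -0.698, -0.106, 0.7]
force: [-0.4, -0.3, -2.1]
grip_width: 0.347
```

```bash
python3 -c "
from h import *
st()
for n in ('scene','side','wrist'): snap(n,n+'3')
p=(527,229,180)
for f in ('scene3','side3'):
  u,v=map(int,proj(f,p));print(u,v);crop(f,u-40,v-50,u+40,v+60,5,'z3'+f)
cv2.imwrite('pics/z3.png',np.hstack([cv2.imread('pics/z3scene3.png'),cv2.imread('pics/z3side3.png')]))
"
```

```text
t 6.05 pos [526.91 229.73 329.35] jawdir deg -72.72 x [-0.002 -0.    -1.   ] F [-0.36 -0.31 -2.15] grip 0.347 j [0.21 0.39 1.17 0.   1.58 1.48]
360 187
229 158
```

View pics/z3.png

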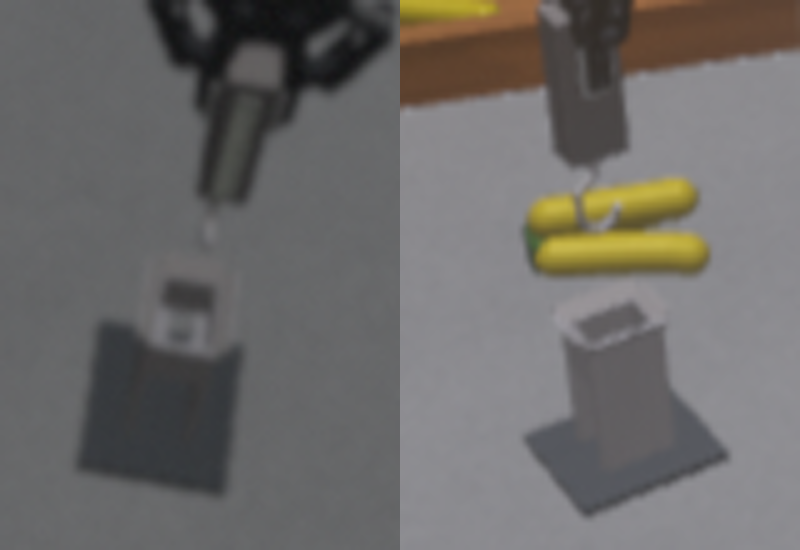

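View pics/wrist3.png

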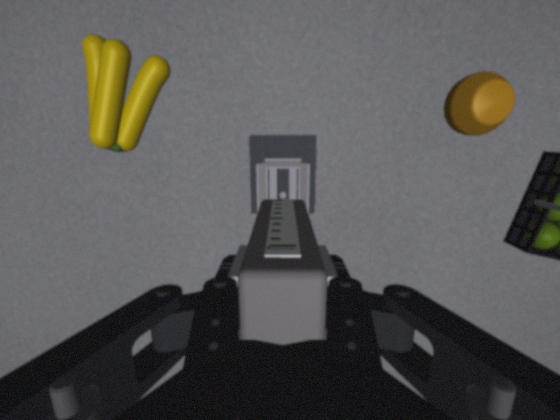

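The side crop at (600,210) shows the hook's mouth opening to the right (world +x), so casing +x points along about +17°. Next I go over near the basket and measure it from the wrist camera.

Call:
{"method": "step_arm", "body": {"commands": [[[0,-0.5,0],-0.006],[[0,-0.9,0],-0.006],[[0,-0.95,0],-0.006],[[0,-0.95,0],-0.006],[[0,-0.95,0],-0.006]]}}

```text
time_s: 6.7
eef_pos: [526.9, 58.4, 330.2]
ee_rot: [-0.073, -0.703, -0.073, 0.703]
force: [1.0, -0.1, -1.7]
grip_width: 0.344
```

Call:
{"method": "step_arm", "body": {"commands": [[[0,-0.95,0],-0.006],[[0,-0.95,0],-0.006],[[0,-0.95,0],-0.006],[[0,-0.95,0],-0.006],[[0,-0.95,0],-0.006]]}}

```text
time_s: 7.2
eef_pos: [526.9, -131.7, 330.1]
ee_rot: [-0.04, -0.706, -0.04, 0.706]
force: [0.6, -0.1, -2.6]
grip_width: 0.346
```

Call:
{"method": "step_arm", "body": {"commands": [[[0,-0.8,0],-0.006],[[0,-0.5,0],-0.006],[[0,-0.3,0],0],[[0,0,0],0],[[0,0,0],0]]}}

```text
time_s: 7.7
eef_pos: [527.2, -193.4, 330.3]
ee_rot: [-0.027, -0.707, -0.027, 0.707]
force: [0.1, 0.1, -1.8]
grip_width: 0.342
```

```bash
python3 -c "
from h import *
st()
for n in ('scene','side','wrist'): snap(n,n+'4')
"
```

```text
t 7.7 pos [ 527.22 -193.43  330.28] jawdir deg -85.63 x [-0.  0. -1.] F [ 0.12  0.12 -1.82] grip 0.342 j [-0.56  0.35  1.22  0.    1.57  0.93]
```

View pics/wrist4.png

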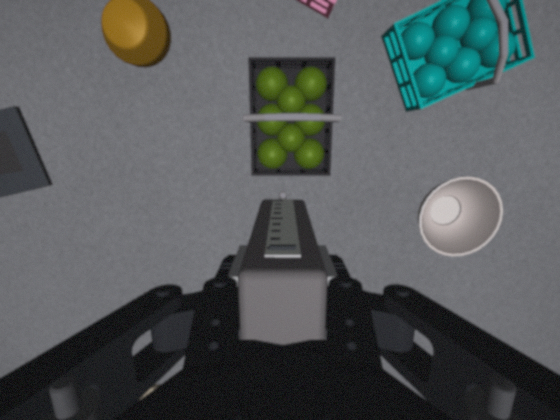

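View pics/side4.png

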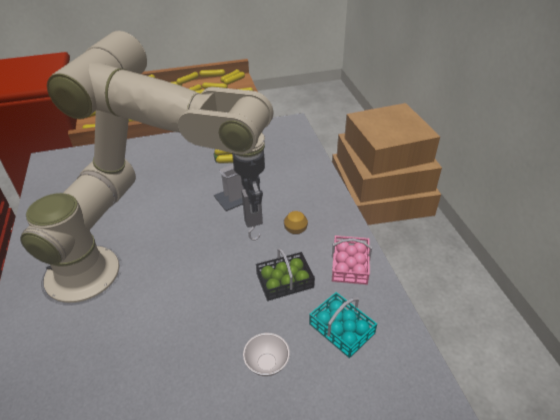

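```bash
python3 -c "
from h import *
crop('wrist4',230,45,355,215,4,'z4')
crop('wrist4',230,45,355,190,4.1,'z4')
"
```

```text
(no output)
```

View pics/z4.png

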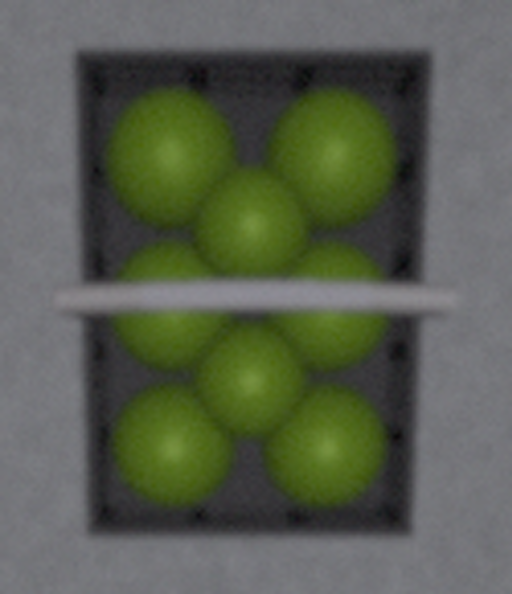

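```bash
python3 -c "
from h import *
W=lambda x,y,z:atz('wrist4',230+x/4.1,45+y/4.1,z)
P=np.array([W(x,y,50)[:2] for x,y in [(78,50),(432,50),(411,533),(88,533)]])
e=(P[0]-P[3]+P[1]-P[2])/2;f=(P[0]-P[1]+P[3]-P[2])/2
print(P.round(1),P.mean(0).round(1),np.linalg.norm(e),np.linalg.norm(f),np.degrees(np.arctan2(e[1],e[0])),np.degrees(np.arctan2(f[1],f[0]))-90)
a,b=W(60,302,85),W(458,300,85);print(a,b,(a+b)/2,np.linalg.norm(a-b),np.degrees(np.arctan2((a-b)[1],(a-b)[0]))-90)
print(W(255,294,115))
# cross check with side/scene
S=('side4',);
for f in ('scene4','side4'):
  u,v=map(int,proj(f,(610,-195,80)));print(u,v)
  for p in [(610,-195,115),(614,-252,83),(605,-139,83)]: print(f,proj(f,p))
  crop(f,u-40,v-55,u+40,v+55,5,'z4'+f)
cv2.imwrite('pics/z4b.png',np.hstack([cv2.imread('pics/z4scene4.png'),cv2.imread('pics/z4side4.png')]))
"
```

```text
[[ 679.3 -139. ]
 [ 687.7 -247.6]
 [ 539.1 -258.8]
 [ 530.7 -149.6]] [ 609.2 -198.7] 148.96649095422973 109.19628442055294 4.187477159388998 4.411206104336529
[ 603.73347423 -141.08220977   85.        ] [ 613.35048902 -258.39608352   85.        ] [ 608.54198163 -199.73914664   85.        ] 117.70739971702463 4.686444889904877
[ 608.97609532 -197.53824598  115.        ]
231 171
scene4 (np.float64(231.1544078123237), np.float64(165.59150137514717))
scene4 (np.float64(217.17243879055286), np.float64(165.70681968550366))
scene4 (np.float64(246.647064716817), np.float64(176.80483198616108))
284 262
side4 (np.float64(284.37297905042243), np.float64(255.02502723892476))
side4 (np.float64(290.8887127233778), np.float64(276.4245420510883))
side4 (np.float64(278.2781889893678), np.float64(249.27938655291973))
```

View pics/z4b.png

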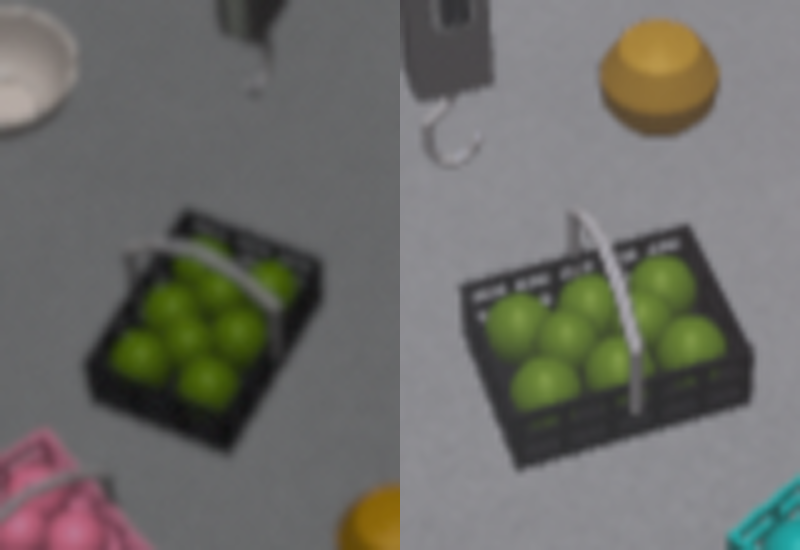

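Call:
{"method": "step_arm", "body": {"commands": [[[0.3,-0.07,-0.4],0],[[0.3,-0.07,-0.5],0],[[0.3,-0.07,-0.5],0],[[0,0,-0.5],0],[[0,0,-0.3],0]]}}

```text
time_s: 8.35
eef_pos: [563.0, -201.7, 240.6]
ee_rot: [-0.027, -0.706, -0.028, 0.707]
force: [-0.3, 0.2, -1.0]
grip_width: 0.344
```

Call:
{"method": "step_arm", "body": {"commands": [[[0,0,-0.3],0],[[0,0,-0.25],0],[[0,0,-0.15],0],[[0,0,0],0],[[0,0,0],0]]}}

```text
time_s: 8.85
eef_pos: [563.3, -202.7, 214.9]
ee_rot: [0.027, 0.707, 0.026, -0.706]
force: [-0.2, 0.3, -2.2]
grip_width: 0.344
```

```bash
cat > look.py <<'E'
from h import *
import sys
n=sys.argv[1]; s=st()
for c in ('scene','side','wrist'): snap(c,c+n)
a=lambda f,u0,v0,w,h: cv2.resize(cv2.imread(f'pics/{f}{n}.png')[v0:v0+h,u0:u0+w],(400,600),interpolation=cv2.INTER_CUBIC)
cv2.imwrite(f'pics/L{n}.png',np.hstack([a('wrist',220,120,120,180),a('side',250,205,76,114)]))
E
python3 look.py 5
```

```text
t 8.85 pos [ 563.29 -202.75  214.85] jawdir deg -85.68 x [ 0.001 -0.    -1.   ] F [-0.24  0.27 -2.23] grip 0.344 j [-0.54  0.5   1.3  -0.    1.34  0.95]
```

View pics/L5.png

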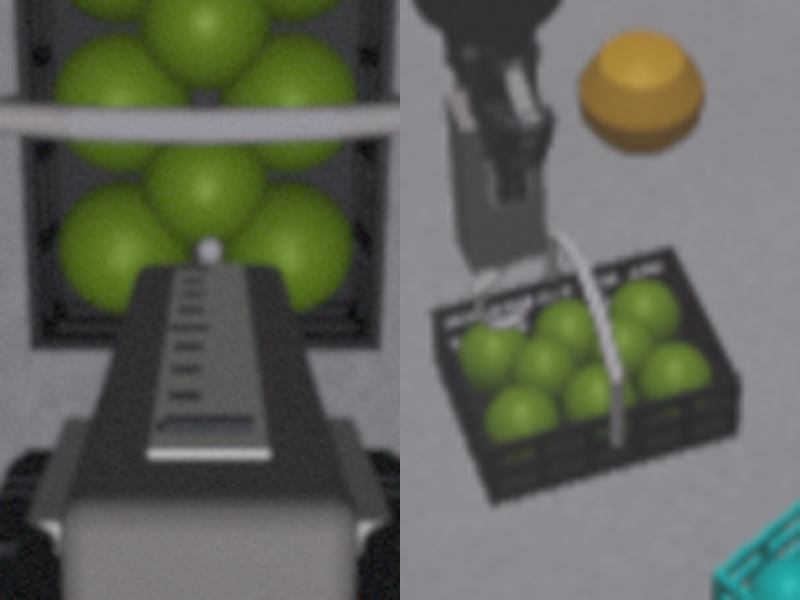

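View pics/wrist5.png

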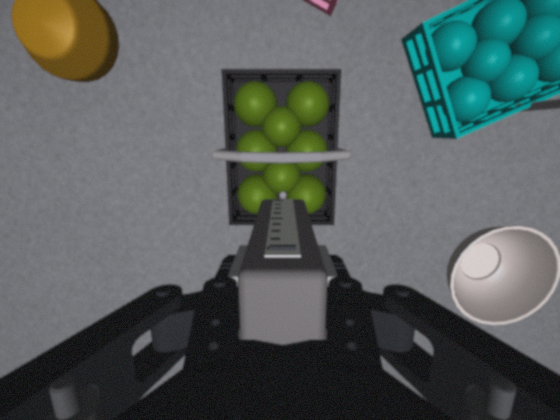

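```bash
python3 -c "
from h import *
y=np.radians(4.35);ex=np.array([np.cos(y),np.sin(y),0])
t=np.array([563.3,-202.75,0])
for ru in (57,60,63):
  seat=t+np.array([0,0,214.85-65.5-ru]); tip=seat+14*ex+[0,0,10]
  print(ru,'seat',seat,'tip px',proj('wrist5',tip),'side tip',proj('side5',tip),'low',proj('side5',seat+[0,0,-3]))
print('seen side tip',250+525/5.263,205+318/5.263)
print(atz('wrist5',281.7,120+122/3.333,115))
P=[atz('wrist5',u,v,50)[:2] for u,v in[(222,70),(341,70),(335,224),(229,224)]];print(np.mean(P,0))
"
python3 -c "
from h import *
crop('side5',255,230,315,300,8,'z5')"
```

```text
57 seat [ 563.3  -202.75   92.35] tip px (np.float64(282.6310844003802), np.float64(194.78515067019737)) side tip (np.float64(274.1623910820194), np.float64(261.81351245684743)) low (np.float64(269.7487078780831), np.float64(265.9841831633312))
60 seat [ 563.3  -202.75   89.35] tip px (np.float64(282.6222753483442), np.float64(194.06198815391565)) side tip (np.float64(274.19176850536996), np.float64(262.496743157101)) low (np.float64(269.7845021735208), np.float64(266.6584729454243))
63 seat [ 563.3  -202.75   86.35] tip px (np.float64(282.61366610768823), np.float64(193.35522877610197)) side tip (np.float64(274.2210587009781), np.float64(263.17794520185106)) low (np.float64(269.8201906176528), np.float64(267.33076870995296))
seen side tip 349.7529925897777 265.42181265437966
[ 609.73918751 -198.47176632  115.        ]
[ 609.01942536 -198.56863013]
```

View pics/z5.png

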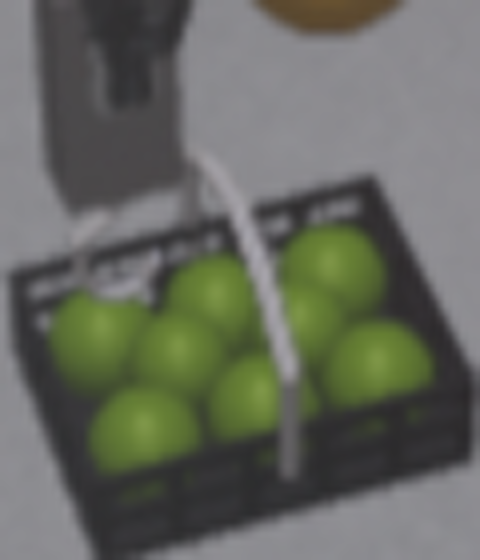

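Call:
{"method": "step_arm", "body": {"commands": [[[0.15,0.02,-0.07],0],[[0.25,0.02,0],0],[[0.25,0.02,0],0],[[0.25,0.02,0],0],[[0.25,0.025,0],0]]}}

```text
time_s: 9.5
eef_pos: [609.9, -198.3, 211.4]
ee_rot: [0.027, 0.707, 0.027, -0.707]
force: [-0.2, -0.2, -2.1]
grip_width: 0.348
```

Call:
{"method": "step_arm", "body": {"commands": [[[0,0,0],0],[[0,0,0],0],[[0,0,0],0]]}}

```text
time_s: 9.8
eef_pos: [608.9, -198.4, 211.5]
ee_rot: [-0.027, -0.707, -0.027, 0.707]
force: [0.2, -0.1, -1.4]
grip_width: 0.345
```

```bash
python3 look.py 6; python3 -c "
from h import *
print(st()['force'])"
```

```text
t 9.8 pos [ 608.86 -198.45  211.5 ] jawdir deg -85.68 x [-0. -0. -1.] F [ 0.18 -0.13 -1.35] grip 0.345 j [-0.5   0.59  1.16 -0.    1.39  1.  ]
t 9.95 pos [ 608.93 -198.49  211.64] jawdir deg -85.69 x [ 0. -0. -1.] F [ 0.09 -0.27 -1.47] grip 0.349 j [-0.5   0.59  1.16 -0.    1.39  1.  ]
[ 0.08756517 -0.26990772 -1.4676858 ]
```

View pics/L6.png

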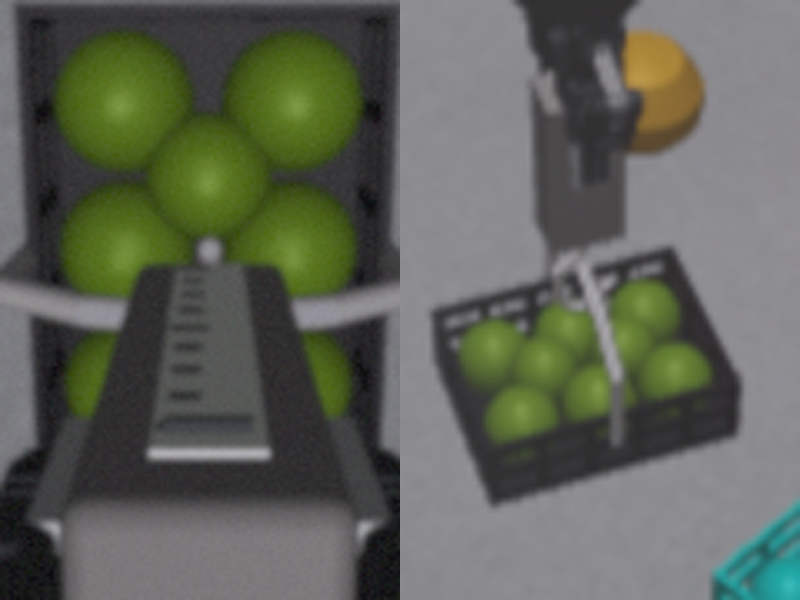

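The wrist view shows the hook tip beyond the bar, with the bar inside the mouth. I'm lifting slowly.

Call:
{"method": "step_arm", "body": {"commands": [[[0,0,0.12],0],[[0,0,0.12],0],[[0,0,0.12],0],[[0,0,0.12],0],[[0,0,0.12],0]]}}

```text
time_s: 10.45
eef_pos: [609.2, -198.4, 236.0]
ee_rot: [0.027, 0.707, 0.027, -0.707]
force: [-0.1, -0.3, -2.4]
grip_width: 0.345
```

Call:
{"method": "step_arm", "body": {"commands": [[[0,0,0.08],0],[[0,0,0.08],0],[[0,0,0.08],0],[[0,0,0],0]]}}

```text
time_s: 10.85
eef_pos: [609.2, -198.4, 245.4]
ee_rot: [0.027, 0.707, 0.027, -0.707]
force: [-0.1, 0.1, -3.1]
grip_width: 0.343
```

```bash
python3 look.py 7
```

```text
t 10.85 pos [ 609.2  -198.39  245.41] jawdir deg -85.67 x [ 0. -0. -1.] F [-0.1   0.12 -3.07] grip 0.343 j [-0.5   0.57  1.1   0.    1.47  1.  ]
```

View pics/L7.png

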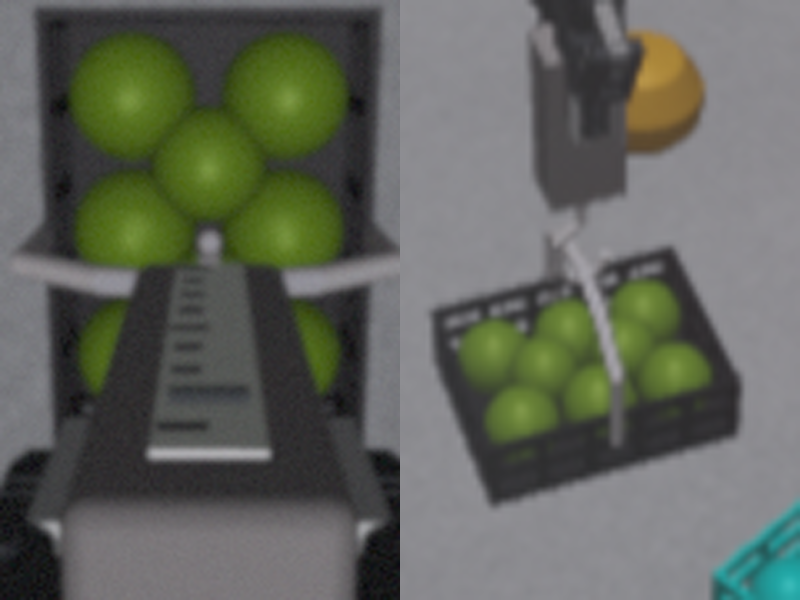

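Call:
{"method": "step_arm", "body": {"commands": [[[0,0,0.07],0],[[0,0,0.07],0],[[0,0,0.07],0],[[0,0,0.04],0],[[0,0,0],0]]}}

```text
time_s: 11.5
eef_pos: [609.1, -198.4, 255.3]
ee_rot: [0.027, 0.707, 0.027, -0.707]
force: [-0.2, 0.3, -4.3]
grip_width: 0.347
```

Call:
{"method": "step_arm", "body": {"commands": [[[0,0,0.07],0],[[0,0,0.07],0],[[0,0,0.07],0],[[0,0,0.04],0],[[0,0,0],0]]}}

```text
time_s: 12.0
eef_pos: [609.2, -198.4, 265.4]
ee_rot: [0.027, 0.707, 0.027, -0.706]
force: [-0.1, -0.6, -4.2]
grip_width: 0.344
```

```bash
python3 look.py 8
```

```text
t 12.0 pos [ 609.22 -198.44  265.41] jawdir deg -85.67 x [ 0. -0. -1.] F [-0.12 -0.62 -4.22] grip 0.344 j [-0.5   0.57  1.06 -0.    1.51  1.  ]
```

View pics/L8.png

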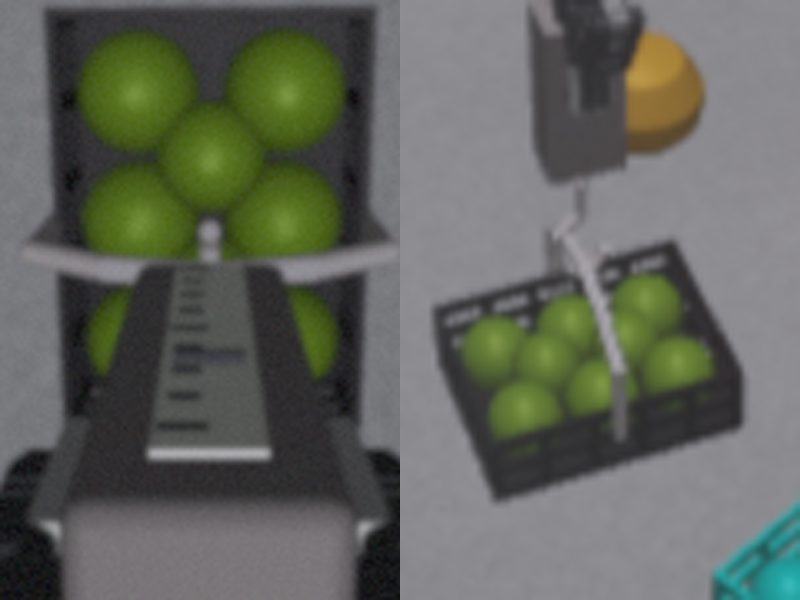

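Call:
{"method": "step_arm", "body": {"commands": [[[0,0,0],0],[[0,0,0],0]]}}

```text
time_s: 12.35
eef_pos: [609.1, -198.4, 265.0]
ee_rot: [-0.027, -0.707, -0.027, 0.707]
force: [0.1, -0.2, -4.9]
grip_width: 0.343
```

```bash
python3 look.py 9; python3 -c "
from h import *
st()
im=[cv2.resize(cv2.imread(f'pics/side{k}.png')[240:310,255:325],(400,400),interpolation=cv2.INTER_CUBIC) for k in (7,9)]
cv2.imwrite('pics/z9.png',np.hstack(im))
# registration of basket front-left patch
a=cv2.imread('pics/side7.png',0).astype(np.float32);b=cv2.imread('pics/side9.png',0).astype(np.float32)
for (u0,v0,u1,v1) in [(255,262,300,305),(295,262,320,300),(330,230,375,290)]:
  print(cv2.phaseCorrelate(a[v0:v1,u0:u1].copy(),b[v0:v1,u0:u1].copy(),cv2.createHanningWindow((u1-u0,v1-v0),cv2.CV_32F)))
print(np.array(proj('side9',(609,-198,10)))-proj('side9',(609,-198,0)))
"
```

```text
t 12.35 pos [ 609.12 -198.41  264.98] jawdir deg -85.68 x [-0.  0. -1.] F [ 0.12 -0.22 -4.91] grip 0.343 j [-0.5   0.57  1.06  0.    1.51  1.  ]
t 12.5 pos [ 609.14 -198.42  265.07] jawdir deg -85.68 x [ 0.  0. -1.] F [-0.14  0.15 -4.46] grip 0.349 j [-0.5   0.57  1.06  0.    1.51  1.  ]
((0.5771659143228121, -0.6195914552470931), 0.9314199501791118)
((0.8582812153875086, -1.1875889795356436), 0.9645579681396484)
((0.5083241908992804, -0.03347833830483182), 0.985633799235026)
[-0.04293321 -2.07784198]
```

View pics/z9.png

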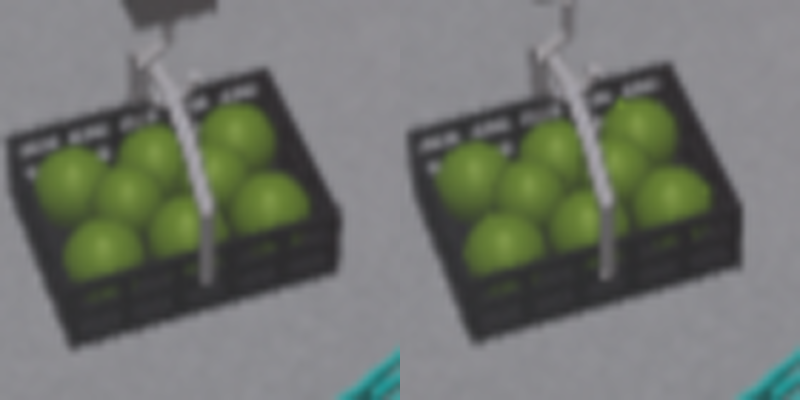

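```bash
cat > bp.py <<'E'
from h import *
import sys
from scipy.optimize import least_squares
c0=np.array([609,-198.6,0.]);yw=np.radians(4.35);Rz=R.from_euler('z',yw)
def run(n):
    obs=[]
    # model pts in basket frame (mm): rim corners, bottom corners
    pts=[(sx*75,sy*55,z) for sx in(-1,1) for sy in(-1,1) for z in(50,)]+[(sx*70,sy*50,0) for sx in(-1,1) for sy in(-1,1)]
    g=[(x,y,56) for x in(-50,0,50) for y in(-33,33)]+[(x,-55,45) for x in(-60,-30,0,30,60)]+[(x,y,50) for x in(-75,75) for y in (-25,25)]+[(x,-53,8) for x in (-60,-30,0,30,60)]
    for f in ('side','scene'):
        ref={'side':'side7','scene':'scene5'}[f]
        a=cv2.imread(f'pics/{ref}.png');b=cv2.imread(f'pics/{f}{n}.png')
        P=[];X=[]
        for p in pts+g:
            w=Rz.apply(p)+c0
            o=np.array(ld(ref)['origin'])
            if f=='scene' and (p[1]<0 and p[2]<40): continue
            P.append(proj(ref,w));X.append(p)
        P=np.float32(P).reshape(-1,1,2)
        q,s,e=cv2.calcOpticalFlowPyrLK(a,b,P,None,winSize=(9,9),maxLevel=1)
        r,s2,_=cv2.calcOpticalFlowPyrLK(b,a,q,None,winSize=(9,9),maxLevel=1)
        fb=np.linalg.norm((r-P).reshape(-1,2),axis=1)
        for i in range(len(X)):
            if s[i] and s2[i] and fb[i]<.15: obs.append((ref,X[i],(q-P)[i,0]))
    def res(v):
        Rt=R.from_rotvec([v[3],v[4],v[5]])
        out=[]
        for ref,p,d in obs:
            w0=Rz.apply(p)+c0; w1=Rt.apply(Rz.apply(p))+c0+v[:3]
            out+=list(np.array(proj(ref,w1))-proj(ref,w0)-d)
        return np.array(out)
    r=least_squares(res,np.zeros(6),loss='soft_l1',f_scale=.15,x_scale=[1,1,1,.01,.01,.01])
    print(n,len(obs),'dxyz',r.x[:3].round(1),'rot',r.x[3:].round(3),'med res',np.median(abs(r.fun)).round(2))
for n in sys.argv[1:]: run(n)
E
python3 bp.py 4 5 6 7 8 9
```

```text
4 46 dxyz [-0.  -0.   0.1] rot [ 0.  0. -0.] med res 0.01
5 48 dxyz [0.  0.1 0. ] rot [ 0.001  0.    -0.   ] med res 0.01
6 42 dxyz [-0.  0.  0.] rot [ 0.  0. -0.] med res 0.01
7 45 dxyz [-0. -0.  0.] rot [-0.  0.  0.] med res 0.0
8 43 dxyz [ 1.7 -1.9  5.9] rot [-0.011 -0.013  0.007] med res 0.08
9 46 dxyz [ 1.1 -0.8  5.1] rot [-0.007 -0.008 -0.005] med res 0.08
```

Pose tracking in both cameras puts the basket about 5 mm up and tilted about 0.01 rad. I'm raising it about 9 mm more, in small steps.

Call:
{"method": "step_arm", "body": {"commands": [[[0,0,0.04],0],[[0,0,0.05],0],[[0,0,0.05],0],[[0,0,0.04],0],[[0,0,0.03],0]]}}

```text
time_s: 13.0
eef_pos: [609.2, -198.4, 273.8]
ee_rot: [0.027, 0.707, 0.027, -0.707]
force: [-0.5, -0.1, -4.6]
grip_width: 0.343
```

Call:
{"method": "step_arm", "body": {"commands": [[[0,0,0],0],[[0,0,0],0]]}}

```text
time_s: 13.2
eef_pos: [609.1, -198.4, 273.4]
ee_rot: [-0.027, -0.707, -0.027, 0.707]
force: [-0.8, -0.2, -4.8]
grip_width: 0.342
```

```bash
python3 look.py 10;python3 bp.py 10
```

```text
t 13.2 pos [ 609.13 -198.41  273.43] jawdir deg -85.68 x [-0.  0. -1.] F [-0.77 -0.2  -4.83] grip 0.342 j [-0.5   0.56  1.05  0.    1.53  1.  ]
10 44 dxyz [ 1.3 -0.7 13.3] rot [-0.003 -0.011  0.001] med res 0.07
```

View pics/L10.png

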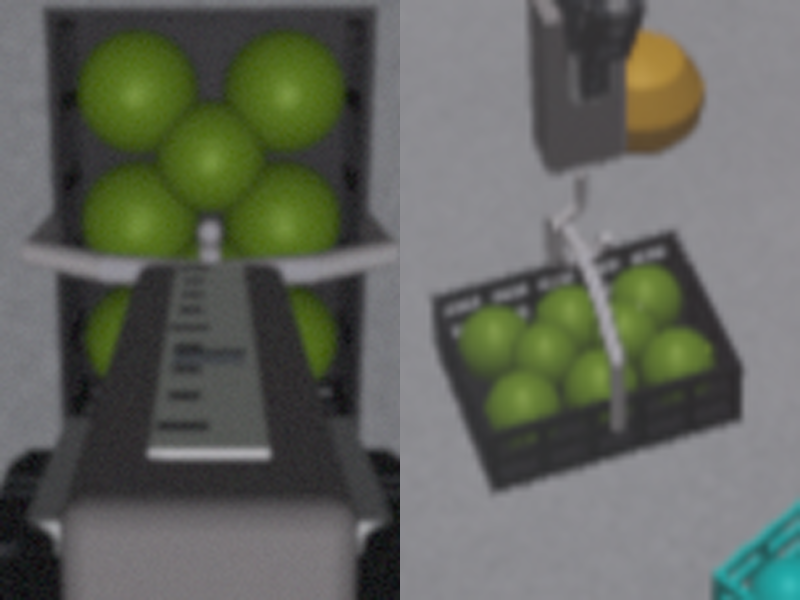

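The basket hangs about 13 mm up and level, and the dial pointer has stopped moving. Holding for over 2 s.

Call:
{"method": "step_arm", "body": {"commands": [[[0,0,0],0],[[0,0,0],0],[[0,0,0],0],[[0,0,0],0],[[0,0,0],0]]}}

```text
time_s: 13.85
eef_pos: [609.1, -198.4, 273.5]
ee_rot: [0.027, 0.707, 0.027, -0.707]
force: [-0.4, -0.3, -4.6]
grip_width: 0.346
```

Call:
{"method": "step_arm", "body": {"commands": [[[0,0,0],0],[[0,0,0],0],[[0,0,0],0],[[0,0,0],0],[[0,0,0],0]]}}

```text
time_s: 14.35
eef_pos: [609.1, -198.4, 273.5]
ee_rot: [-0.027, -0.707, -0.027, 0.707]
force: [-1.0, -0.7, -4.5]
grip_width: 0.342
```

Call:
{"method": "step_arm", "body": {"commands": [[[0,0,0],0],[[0,0,0],0],[[0,0,0],0],[[0,0,0],0],[[0,0,0],0]]}}

```text
time_s: 14.85
eef_pos: [609.1, -198.4, 273.5]
ee_rot: [0.027, 0.707, 0.027, -0.707]
force: [-0.3, 0.6, -5.4]
grip_width: 0.342
```

Call:
{"method": "step_arm", "body": {"commands": [[[0,0,0],0],[[0,0,0],0],[[0,0,0],0],[[0,0,0],0],[[0,0,0],0]]}}

```text
time_s: 15.35
eef_pos: [609.1, -198.4, 273.5]
ee_rot: [0.027, 0.707, 0.027, -0.707]
force: [-0.1, 0.1, -4.6]
grip_width: 0.342
```

Call:
{"method": "step_arm", "body": {"commands": [[[0,0,0],0],[[0,0,0],0],[[0,0,0],0],[[0,0,0],0],[[0,0,0],0]]}}

```text
time_s: 15.85
eef_pos: [609.2, -198.4, 273.5]
ee_rot: [0.027, 0.707, 0.027, -0.707]
force: [0.6, 0.6, -4.6]
grip_width: 0.34
```

```bash
python3 look.py 11;python3 bp.py 11
```

```text
t 15.85 pos [ 609.15 -198.41  273.5 ] jawdir deg -85.68 x [ 0. -0. -1.] F [ 0.6   0.64 -4.64] grip 0.34 j [-0.5   0.56  1.05  0.    1.53  1.  ]
11 45 dxyz [ 1.4 -1.  13.5] rot [-0.006 -0.011  0.   ] med res 0.06
```

Call:
{"method": "step_arm", "body": {"commands": [[[0,0,-0.04],0],[[0,0,-0.05],0],[[0,0,-0.05],0],[[0,0,-0.05],0],[[0,0,-0.05],0]]}}

```text
time_s: 16.5
eef_pos: [609.1, -198.4, 263.6]
ee_rot: [-0.027, -0.707, -0.027, 0.707]
force: [0.4, 0.7, -4.9]
grip_width: 0.342
```

Call:
{"method": "step_arm", "body": {"commands": [[[0,0,-0.05],0],[[0,0,-0.05],0],[[0,0,-0.05],0],[[0,0,-0.05],0],[[0,0,-0.05],0]]}}

```text
time_s: 17.0
eef_pos: [609.1, -198.4, 253.8]
ee_rot: [0.027, 0.707, 0.027, -0.707]
force: [-0.5, -0.2, -4.0]
grip_width: 0.348
```

Call:
{"method": "step_arm", "body": {"commands": [[[0,0,-0.08],0],[[0,0,-0.08],0],[[0,0,-0.08],0],[[0,0,-0.08],0],[[0,0,-0.08],0]]}}

```text
time_s: 17.5
eef_pos: [609.2, -198.4, 237.8]
ee_rot: [0.027, 0.707, 0.027, -0.707]
force: [0.7, 0.3, -1.6]
grip_width: 0.344
```

```bash
python3 look.py 12;python3 bp.py 12
```

```text
t 17.5 pos [ 609.18 -198.44  237.8 ] jawdir deg -85.68 x [ 0. -0. -1.] F [ 0.67  0.28 -1.61] grip 0.344 j [-0.5   0.58  1.11  0.    1.45  1.  ]
12 43 dxyz [-0.  -0.1  0. ] rot [0.    0.    0.001] med res 0.02
```

Call:
{"method": "step_arm", "body": {"commands": [[[0,0,-0.12],0],[[0,0,-0.15],0],[[0,0,-0.15],0],[[0,0,-0.15],0],[[0,0,-0.08],0]]}}

```text
time_s: 18.15
eef_pos: [608.9, -198.3, 210.9]
ee_rot: [-0.026, -0.706, -0.027, 0.707]
force: [-0.1, 0.5, -2.5]
grip_width: 0.343
```

Call:
{"method": "step_arm", "body": {"commands": [[[0,0,0],0],[[0,0,0],0]]}}

```text
time_s: 18.35
eef_pos: [609.2, -198.4, 212.1]
ee_rot: [0.027, 0.707, 0.027, -0.707]
force: [-0.3, -0.8, -0.5]
grip_width: 0.345
```

Call:
{"method": "step_arm", "body": {"commands": [[[-0.15,-0.011,0],0],[[-0.25,-0.019,0],0],[[-0.25,-0.019,0],0],[[-0.25,-0.019,0],0],[[-0.25,-0.02,0],0]]}}

```text
time_s: 18.85
eef_pos: [562.4, -202.0, 212.2]
ee_rot: [0.027, 0.707, 0.027, -0.706]
force: [0.4, 0.8, -1.7]
grip_width: 0.343
```

Call:
{"method": "step_arm", "body": {"commands": [[[-0.2,-0.015,0],0],[[0,0,0],0],[[0,0,0],0]]}}

```text
time_s: 19.15
eef_pos: [555.2, -202.6, 212.2]
ee_rot: [0.027, 0.707, 0.027, -0.706]
force: [0.1, -0.1, -2.2]
grip_width: 0.34
```

```bash
python3 look.py 13;python3 bp.py 13
```

```text
t 19.15 pos [ 555.24 -202.61  212.18] jawdir deg -85.69 x [ 0.001 -0.    -1.   ] F [ 0.11 -0.11 -2.19] grip 0.34 j [-0.55  0.48  1.33  0.    1.33  0.95]
13 47 dxyz [-0.  -0.1  0.1] rot [0.001 0.    0.   ] med res 0.03
```

View pics/L13.png

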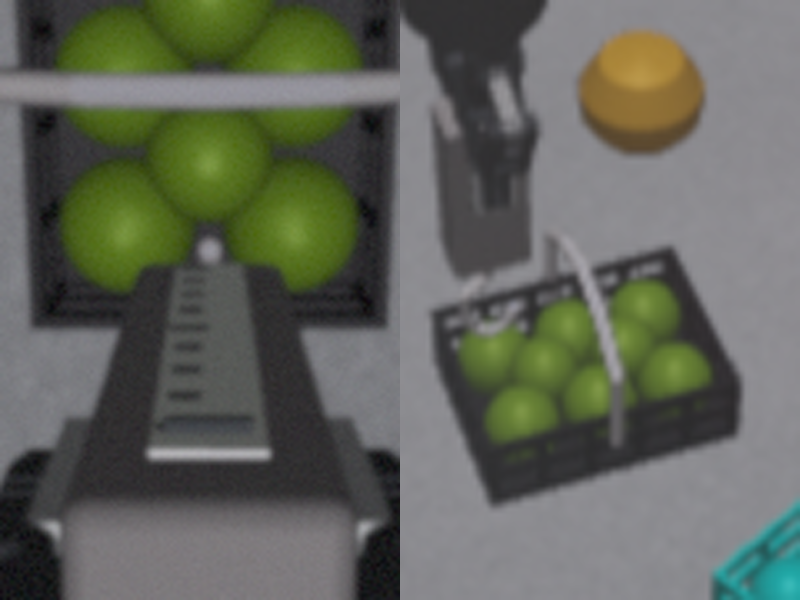

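The hook is out, the basket hasn't moved, and the casing sits in the jaws as it did before the lift. Going up and back to the holder.

Call:
{"method": "step_arm", "body": {"commands": [[[-0.1,0,0.3],0],[[-0.1,0,0.7],0],[[-0.1,0,0.7],0],[[-0.1,0,0.7],0],[[-0.1,0,0.55],0]]}}

```text
time_s: 19.8
eef_pos: [534.9, -202.5, 332.7]
ee_rot: [0.027, 0.707, 0.026, -0.706]
force: [0.5, -0.1, -2.9]
grip_width: 0.346
```

Call:
{"method": "step_arm", "body": {"commands": [[[-0.1,0.5,0],0.006],[[-0.1,0.9,0],0.006],[[0,0.95,0],0.006],[[0,0.95,0],0.006],[[0,0.95,0],0.006]]}}

```text
time_s: 20.3
eef_pos: [526.8, -31.1, 331.0]
ee_rot: [0.06, 0.705, 0.06, -0.704]
force: [0.6, -0.1, -1.8]
grip_width: 0.34
```

Call:
{"method": "step_arm", "body": {"commands": [[[0,0.95,0],0.006],[[0,0.95,0],0.006],[[0,0.95,0],0.006],[[0,0.95,0],0.006],[[0,0.95,0],0.006]]}}

```text
time_s: 20.8
eef_pos: [526.8, 159.0, 331.0]
ee_rot: [0.093, 0.701, 0.093, -0.7]
force: [0.2, -0.3, -1.4]
grip_width: 0.343
```

Call:
{"method": "step_arm", "body": {"commands": [[[0,0.9,0],0.006],[[0,0.6,0],0.006],[[0,0.3,0],0],[[0,0,0],0],[[0,0,0],0]]}}

```text
time_s: 21.3
eef_pos: [527.3, 228.6, 330.2]
ee_rot: [0.106, 0.699, 0.106, -0.699]
force: [-0.7, -0.2, -1.2]
grip_width: 0.343
```

```bash
python3 -c "
from h import *
st();snap('wrist','wrist14');st()"
```

```text
t 21.3 pos [527.27 228.57 330.15] jawdir deg -72.77 x [ 0. -0. -1.] F [-0.75 -0.24 -1.22] grip 0.343 j [ 0.21  0.38  1.17 -0.    1.58  1.48]
t 21.35 pos [527.33 228.33 330.14] jawdir deg -72.8 x [ 0. -0. -1.] F [ 0.05  0.36 -1.72] grip 0.348 j [ 0.2   0.38  1.17 -0.    1.58  1.48]
```

View pics/wrist14.png

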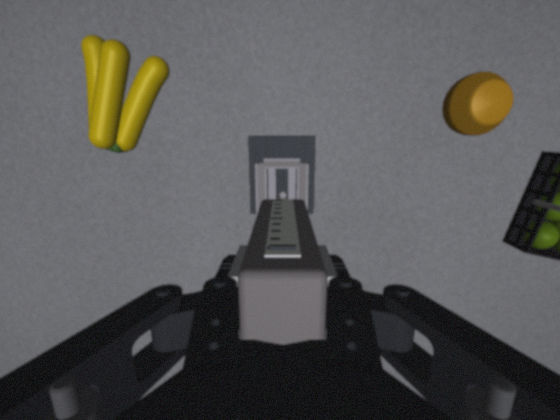

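Call:
{"method": "step_arm", "body": {"commands": [[[0,0.015,-0.3],0],[[0,0,-0.5],0],[[0,0,-0.5],0],[[0,0,-0.5],0],[[0,0,-0.5],0]]}}

```text
time_s: 21.85
eef_pos: [527.0, 229.2, 236.3]
ee_rot: [-0.106, -0.699, -0.106, 0.699]
force: [0.3, -0.4, -1.6]
grip_width: 0.343
```

Call:
{"method": "step_arm", "body": {"commands": [[[0,0,-0.4],0],[[0,0,-0.3],0],[[0,0,-0.2],0],[[0,0,0],0]]}}

```text
time_s: 22.25
eef_pos: [526.9, 229.7, 200.9]
ee_rot: [-0.106, -0.699, -0.106, 0.7]
force: [0.9, 0.2, -1.7]
grip_width: 0.342
```

```bash
python3 -c "
from h import *
st();snap('wrist','wrist15');st()"
```

```text
t 22.25 pos [526.88 229.7  200.92] jawdir deg -72.74 x [-0.002 -0.    -1.   ] F [ 0.89  0.23 -1.69] grip 0.342 j [ 0.21  0.46  1.4  -0.    1.28  1.48]
t 22.3 pos [527.19 229.88 201.85] jawdir deg -72.73 x [-0. -0. -1.] F [ 0.39  0.2  -1.64] grip 0.341 j [ 0.21  0.46  1.4  -0.    1.29  1.48]
```

Call:
{"method": "step_arm", "body": {"commands": [[[0,-0.012,-0.15],0],[[0,0,-0.15],0],[[0,0,-0.15],0],[[0,0,-0.15],0],[[0,0,0],0]]}}

```text
time_s: 22.8
eef_pos: [526.8, 229.5, 176.9]
ee_rot: [-0.106, -0.698, -0.106, 0.7]
force: [-0.6, 0.5, -1.3]
grip_width: 0.343
```

Call:
{"method": "step_arm", "body": {"commands": [[[0,0,-0.15],0],[[0,0,-0.15],0],[[0,0,-0.1],0],[[0,0,-0.1],0],[[0,0,0],0]]}}

```text
time_s: 23.3
eef_pos: [526.9, 229.5, 157.3]
ee_rot: [-0.106, -0.699, -0.106, 0.699]
force: [0.5, 0.5, -2.0]
grip_width: 0.342
```

Going smoothly with no contact force. About 6 mm remain to the ledges.

Call:
{"method": "step_arm", "body": {"commands": [[[0,0,-0.06],0],[[0,0,-0.05],0],[[0,0,-0.04],0],[[0,0,0],0]]}}

```text
time_s: 23.7
eef_pos: [527.1, 229.6, 151.7]
ee_rot: [-0.106, -0.699, -0.106, 0.699]
force: [0.3, 0.6, -1.9]
grip_width: 0.34
```

```bash
python3 -c "
from h import *
st();snap('side','side16');st()
im=[cv2.resize(cv2.imread(f'pics/side{k}.png')[140:215,190:280],(400,333),interpolation=cv2.INTER_CUBIC) for k in (0,16)]
cv2.imwrite('pics/z16.png',np.hstack(im))"
```

```text
t 23.7 pos [527.06 229.56 151.68] jawdir deg -72.72 x [-0. -0. -1.] F [ 0.3   0.61 -1.91] grip 0.34 j [ 0.21  0.5   1.47 -0.    1.17  1.48]
t 23.75 pos [527.12 229.59 151.86] jawdir deg -72.71 x [-0. -0. -1.] F [-0.64 -0.2  -1.43] grip 0.347 j [0.21 0.5  1.46 0.   1.17 1.48]
```

View pics/z16.png

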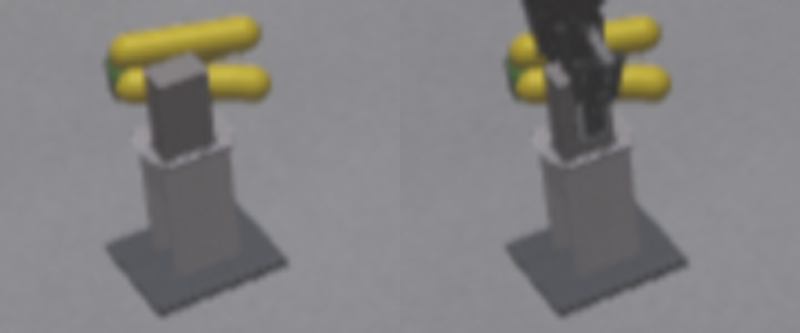

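Nearly down, but the ledges aren't bearing yet. Creeping 1 mm at a time.

Call:
{"method": "step_arm", "body": {"commands": [[[0,0,-0.025],0],[[0,0,0],0]]}}

```text
time_s: 23.95
eef_pos: [527.1, 229.6, 150.8]
ee_rot: [-0.106, -0.699, -0.106, 0.699]
force: [-0.2, -0.1, -1.8]
grip_width: 0.344
```

Call:
{"method": "step_arm", "body": {"commands": [[[0,0,-0.025],0],[[0,0,0],0]]}}

```text
time_s: 24.15
eef_pos: [527.3, 229.6, 150.6]
ee_rot: [0.106, 0.699, 0.106, -0.699]
force: [-2.3, -0.9, 3.8]
grip_width: 0.346
```

The force has changed sign and the z matches the grasp, so it is seated. Releasing.

Call:
{"method": "step_arm", "body": {"commands": [[[0,0,0],0],[[0,0,0],0],[[0,0,0],0],[[0,0,0],0],[[0,0,0],0]], "gripper": -1}}

```text
time_s: 24.65
eef_pos: [527.1, 229.6, 149.9]
ee_rot: [-0.106, -0.699, -0.106, 0.699]
force: [-0.5, -0.2, -0.3]
grip_width: 1.001
```

Call:
{"method": "step_arm", "body": {"commands": [[[0,0,0],0],[[0,0,0.1],0],[[0,0,0.2],0],[[0,0,0.3],0],[[0,0,0.4],0]]}}

```text
time_s: 25.15
eef_pos: [527.1, 229.6, 190.9]
ee_rot: [-0.106, -0.699, -0.106, 0.699]
force: [0.1, 0.0, -0.5]
grip_width: 0.997
```

Call:
{"method": "step_arm", "body": {"commands": [[[0,0,0.6],0],[[-0.3,-0.2,0.7],0],[[-0.5,-0.3,0.7],0],[[-0.5,-0.3,0.6],0],[[0,0,0],0]]}}

```text
time_s: 25.65
eef_pos: [474.6, 197.1, 298.7]
ee_rot: [0.106, 0.702, 0.106, -0.696]
force: [0.6, 0.3, -0.9]
grip_width: 0.999
```

Call:
{"method": "step_arm", "body": {"commands": [[[-0.3,-0.2,0.4],0],[[0,0,0],0],[[0,0,0],0]]}}

```text
time_s: 25.95
eef_pos: [463.5, 189.8, 309.8]
ee_rot: [0.106, 0.699, 0.106, -0.699]
force: [0.1, 0.4, 0.1]
grip_width: 0.997
```

```bash
python3 look.py 17; python3 bp.py 17; python3 -c "
from h import *
im=[cv2.resize(cv2.imread(f'pics/side{k}.png')[140:215,190:280],(400,333),interpolation=cv2.INTER_CUBIC) for k in (0,17)]
cv2.imwrite('pics/z17.png',np.hstack(im))
crop('wrist17',215,60,335,190,4.5,'z17w')"
```

```text
t 25.95 pos [463.47 189.78 309.79] jawdir deg -72.73 x [ 0.001  0.    -1.   ] F [0.06 0.39 0.07] grip 0.997 j [0.15 0.22 1.45 0.   1.48 1.42]
17 45 dxyz [-0.  -0.1  0.1] rot [0.001 0.    0.001] med res 0.03
```

View pics/z17.png

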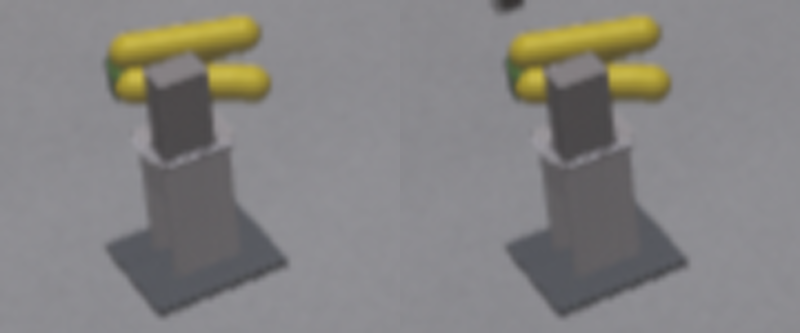

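View pics/z17w.png

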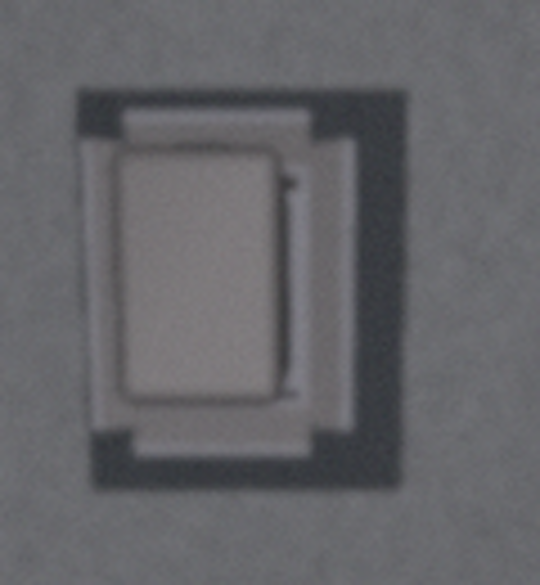

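View pics/side17.png

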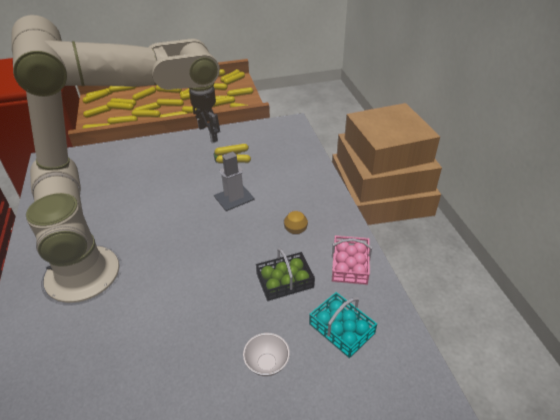

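The scale is seated, matching the first picture. The basket and bystanders are where they started, and the gripper is clear. Handing in.

```bash
python3 -c "
from rig import ticket
print(ticket.finish_job())"
```

```text
the job is handed in; nothing more can be done
None
```

The basket was weighed and is back where it stood, and the scale is back in its holder and released. I handed the job in at about 26 s; it gave no verdict.

- **Lift:** I gripped the casing, passed the hook under the handle from the robot's side and lifted slowly. Camera tracking put the basket about 13 mm up and tilted about 0.01 rad. It hung there for about 2.8 s.
- **Weight:** The added load on the wrist was about 2.5–3 N, so roughly 0.25–0.3 kg. The force readings were noisy, by about ±0.5 N.
- **Last checks:** Tracking showed the basket within about 0.1 mm of its start and upright. The scale looks the same in the holder as in the first picture. The gripper is open and clear, and the plantains, melon and bowl appear unmoved by eye. No check failed or disagreed.

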